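# Lemon into the lever-lid food-waste caddy

### The job

The lemon has gone off. Work the front lever of the grey food-waste caddy down until its green lid stays open by itself, lower the lemon into the caddy and let go of it only below the rim, then ease the lever all the way back up so that the lid closes without slamming. Move the lid only by its lever, and leave the other things where they are.

Things in the scene. Friction and masses are not known exactly. Their poses are not given: they have to be found in the camera images.
- caddy: Grey open box, fixed to the worktop: 180 mm deep (its x), 210 mm wide (its y), rim 120 mm high, walls and floor 5 mm. Origin: centre of its underside on the worktop. Its -x face, with the lever, is the front, turned roughly to the robot; the lid's hinge runs along its +x (back) top edge. Empty inside.
- caddy_in (a point): Centre of the caddy's inner floor, 5 mm above the worktop; axes as the caddy's.
- lid: Flat green lid, 188 x 220 x 12 mm, 0.16 kg. Origin on its hinge line, 96 mm behind the caddy's centre, 120 mm above the worktop. Shut, it lies level on the rim, with no catch. It turns 4.11 times as far as the lever, to 1.85 rad (16 degrees past upright, tip 303 mm above the worktop), where its weight keeps it open. Brought back past upright, it falls shut unless the lever is held.
- lever (a joint): Lever angle, rad: 0 = fully up (lid shut), 0.45 = fully down (lid open). Pin along the caddy's y, 98 mm before its centre, 65 mm above the worktop. At 0 the lever points forward and 0.225 rad up, at 0.45 0.225 rad down. The lid's weight lifts the pad with about 7 N when shut, nothing at about 0.36 rad; beyond that it stays down by itself (3 N at 0.45).
- lever_grip (a point): Centre of the lever's green pad (40 mm long, 26 mm wide along the caddy's y, 12 mm thick), 85 mm from the pin; 84 mm above the worktop when up, 46 mm when down. The pad is free all round: it can be pressed from above, pinched by its sides from above or lifted from below. Turns with the lever; its y axis is the caddy's y.
- lemon: Yellow lemon, 72 x 57 x 58 mm (its x, y, z), about 0.11 kg, lying free on the worktop. Origin at the underside, as it first lies; its z axis then points up.
- lemon_centre (a point): Middle of the lemon, 29 mm above the worktop at the start; axes as the lemon's: x along its long axis, y across, the 57 mm width to grip.
- apple: Red apple, 70 mm across, 65 mm high, on the worktop; stays there. Origin at its underside.
- mug: Pink and white mug, 90 mm wide, 122 mm with its handle, 105 mm high; stays where it is. Origin at the centre of its underside.
- timer: Round grey and white kitchen timer, 63 mm across, 60 mm high; stays where it is. Origin at the centre of its underside.
- mill: Dark wooden pepper mill, 58 mm across, 170 mm high; stays where it is. Origin at the centre of its underside.
- can_opener: White hand-held can opener, 72 x 168 x 42 mm, lying at the right of the worktop, near a shelf unit on the wall at the far right (y below about -0.5, x above about 0.4); wall cabinets also hang behind the caddy (x above 0.72, from 0.46 m up): keep the arm clear of them. It stays where it is. Origin at the centre of its underside.
There are look-alikes about, which are no part of the job. Several things look just like the lemon: the one meant starts nearest to the robot's base.

How it is judged:
By the outcome, as a careful person would: the job done as asked, in the order asked, and still so for the second after the job is handed in, with the robot touching nothing.
It also fails if it takes over 72 s, if anything falls off the work surface, if the arm or the gripper's body presses on something with over 40 N, if the wrist force passes 120 N, or if a joint passes its speed limit or range.

### The arm

A 6-joint arm with a two-finger parallel gripper is mounted at the origin on a cart in front of the work surface, level with it; the furniture and walls round the work are solid. World frame = base frame: x ahead of the robot, y to its left, z up, the work surface at z = 0. Lengths are in mm, angles in rad, forces in N, time in s.
With the tool pointing down it reaches from about 300 to 850 mm from the base axis. Payload 5.4 kg.
Tool frame: the origin (TCP) lies midway between the tips of the shut fingers; the grasp point (between the pads) lies 19 mm behind it (robot.pinch_z is the distance from the TCP to the grasp point, in mm); z points along the fingers, y is the direction in which the jaws open and shut (so a half turn about z gives the same grasp; the last joint's range is limited). The gripper opens to 85 mm and grips with 20 to 120 N. Pads are 22 mm wide; open, the fingers measure 114 mm over their backs; the gripper's body (76 mm by 85 mm) begins 54 mm behind the grasp point. The pads swing forward as they close: fully open they stand 13 mm farther back than shut.
Start: joints at [1.015, 0.158, 1.597, -0, 1.386, -0.21], TCP at [194.905, 540.942, 209.899] pointing down, gripper open.
Joint ranges: [-2.91, 2.91], [-0.94, 2.29], [0.18, 2.7], [-1.29, 4.43], [0.17, 2.64], [-3, 3]. Speed limits (rad/s): [2.57, 2.57, 3.14, 3.14, 3.14, 3.14].

### API

Orientations are given as a unit quaternion [w, x, y, z].
In Python, from rig import robot, cams, sign_off gives the robot as it stands.
- The arm moves only by the tool move_arm, never from a script. Its arguments are lists of equal length, an entry for each row: "claw": the finger opening in mm, from 0 to 85.4; "offset": the shift along the tool's x, y, z in units of 25 mm (1.0 is 25 mm), a list of three; "rot": the turn, a rotation vector about the tool's x, y, z in units of 8 degrees (1.0 is 8 degrees), a list of three. A call has 1 to 12 rows; each row is the pose to reach, as a shift and turn from the pose commanded when the call began, along the tool's axes at that moment; what a row does not reach only later rows make up. A row lasts 1/10 s, in which the tool goes at most 50 mm and 8.59 degrees, less where a joint would pass 70% of its speed; a pose out of reach is approached as far as the arm can. A call with a gripper value outside its range is refused whole. The fingers move at their own pace and stop on an object; the grip force is fixed at half the most. Time passes only in rows, so rows that repeat a pose let the fingers close. It gives the time, the measured TCP pose, the force and the opening at its end, in the units of the state.
- robot.get_state(): the state, without advancing time (a new reading comes with each control period).
- cams.snapshot(name): name is "scene" or "top" or "wrist"; returns the picture (420x560x3 uint8, red, green, blue); there is no depth.
- cams.calibration(name): a dict with "fx", "fy", "cx", "cy" (pixels), "eye" and "rotation" of the camera in the world; the wrist camera has in their place "hand_eye" (4x4, takes a point from camera to tool coordinates, whose origin is the TCP and whose axes are the flange's). Camera axes: x right, y down, z forward; pixel columns grow to the right and rows downward; lengths in mm; the calibration is good to about 2 mm. A picture is of the moment at which its call begins: read the wrist's pose just before it. calibration takes no time and is no camera call.
- sign_off(): hands the job in, once; it reports no verdict.
The state is a dict: "clock": time; "joint_pos": joint angles; "joint_vel": joint speeds; "joint_efforts": joint torques, N m; "tool_pos": TCP position; "orientation": TCP orientation; "ft_force": force on the tool from outside, world axes, zero at the start; "ft_torque": the same for the moment, N m; "grip_width": finger opening in mm.
Only numpy, scipy, OpenCV 4.12 (cv2) and the standard library are available. Lean on these libraries where they do the work, as an engineer would, in place of code of your own. Each camera call takes 0.05 s, during which the arm holds its last target.

## Working session

There is one attempt and no reset: what is moved stays moved. The work goes in short steps, Python scripts to look and compute and a tool call to move; the robot and the scene stay as the last step left them, time stands still between calls to the robot, and variables do not carry over. Pictures are saved under pics/ and viewed, and the job is handed in when it is done.

Besides the shell and the picture viewer there is one more tool, called after "Emit:" as name(argument=value, ...) on one line, values as JSON. move_arm: Moves the arm, as the interface text tells. Its arguments: {"type":"object","properties":{"claw":{"type":"array","items":{"type":"number"}},"offset":{"type":"array","items":{"type":"array","items":{"type":"number"}}},"rot":{"type":"array","items":{"type":"array","items":{"type":"number"}}}},"required":["claw","offset","rot"]}

```bash
ls; mkdir -p pics; python3 - <<'E'
from rig import robot,cams
import cv2,json
s=robot.get_state();print(s, robot.pinch_z)
for n in("scene","top","wrist"):
    print(n,cams.calibration(n))
    cv2.imwrite(f"pics/{n}0.png",cams.snapshot(n)[:,:,::-1])
E
```

```text
pics
{'clock': 0.0, 'joint_pos': array([ 1.01491537e+00,  1.59061988e-01,  1.59823495e+00,  6.38739900e-06,
        1.38620555e+00, -2.10100141e-01]), 'joint_vel': array([0.0005144 , 0.00254148, 0.0010327 , 0.00057786, 0.00022085,
       0.00157527]), 'joint_efforts': array([-5.34450173e-04, -3.96000266e+01, -3.31429446e+01, -4.51953420e-04,
        8.39173095e-03, -8.52860353e-06]), 'tool_pos': array([194.55692272, 540.40194734, 208.90831539]), 'orientation': array([-3.59759037e-04,  1.72030881e-01,  9.85091094e-01, -8.84558668e-04]), 'ft_force': array([ 0.13708126,  0.62532746, -0.82256304]), 'ft_torque': array([ 0.02180891,  0.01172669, -0.0224064 ]), 'grip_width': 85.09427483376247} 18.700000000000003
scene {'fx': 510.75210700450765, 'fy': 510.75210700450765, 'cx': 284.1278163237173, 'cy': 213.05420576183602, 'eye': array([ -30.43651134, 1017.80236242, 1322.8897303 ]), 'rotation': array([ 0.10284138, -0.26480692,  0.88737111, -0.36314385])}
top {'fx': 407.55026627883, 'fy': 407.55026627883, 'cx': 280.16356483625805, 'cy': 209.340282172781, 'eye': array([-155.45525242,  261.041613  , 1406.5395643 ]), 'rotation': array([ 0.15700931, -0.54597974,  0.79408932, -0.21604711])}
wrist {'fx': 319.7596118941542, 'fy': 319.7596118941542, 'cx': 280.0048053102629, 'cy': 208.40169701518772, 'hand_eye': array([[ 1.91939541e-04, -9.47830501e-01, -3.18774691e-01,
         8.13008459e+01],
       [ 9.99999692e-01, -6.05157940e-05,  7.82051410e-04,
        -4.44750637e-01],
       [-7.60543084e-04, -3.18774743e-01,  9.47830198e-01,
        -1.63321941e+02],
       [ 0.00000000e+00,  0.00000000e+00,  0.00000000e+00,
         1.00000000e+00]])}
```

View pics/scene0.png

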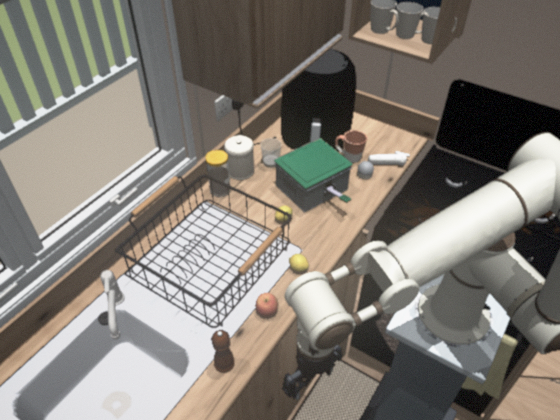

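View pics/top0.png

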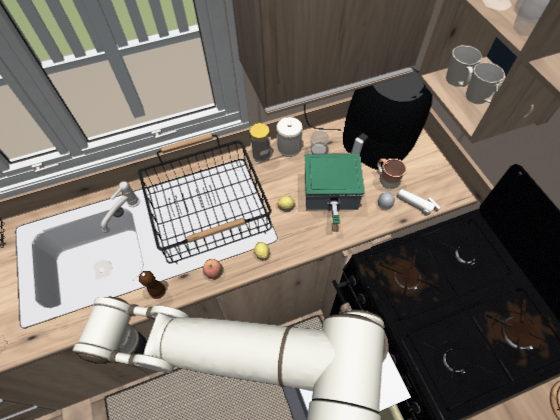

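View pics/wrist0.png

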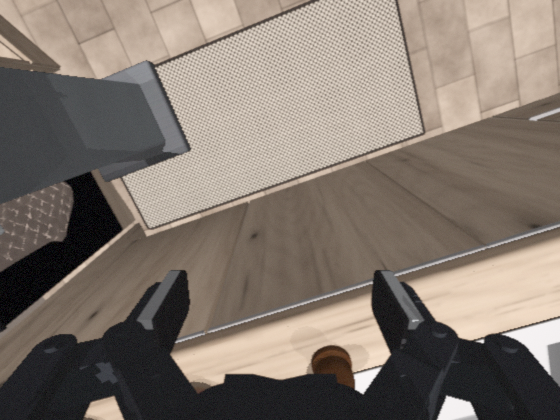

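Two lemons are visible in the top view, at about (261,250) and (286,202). The lid is at about (334,175), the lever pad at about (336,213), the apple at (212,269) and the mill at (152,285). Next I'll measure these.

```bash
cat > h.py <<'E'
import numpy as np,cv2
from scipy.spatial.transform import Rotation as R
from rig import robot,cams
def q2R(q): return R.from_quat([q[1],q[2],q[3],q[0]]).as_matrix()
def cam(n,s=None):
    c=cams.calibration(n)
    if n!="wrist": return c,np.array(c["eye"]),q2R(c["rotation"])
    s=s or robot.get_state(); H=c["hand_eye"]; T=q2R(s["orientation"])
    return c,T@H[:3,3]+s["tool_pos"],T@H[:3,:3]
def ray(n,uv,s=None):
    c,e,Rm=cam(n,s); d=Rm@np.array([(uv[0]-c["cx"])/c["fx"],(uv[1]-c["cy"])/c["fy"],1]); return e,d/np.linalg.norm(d)
def onz(n,uv,z,s=None):
    e,d=ray(n,uv,s); return e+d*(z-e[2])/d[2]
def proj(n,p,s=None):
    c,e,Rm=cam(n,s); q=Rm.T@(np.array(p)-e); return np.array([c["cx"]+c["fx"]*q[0]/q[2],c["cy"]+c["fy"]*q[1]/q[2]])
def tri(r1,r2):
    (a,d),(b,f)=r1,r2
    A=np.stack([d,-f],1); t=np.linalg.lstsq(A,b-a,rcond=None)[0]
    p,q=a+d*t[0],b+f*t[1]; return (p+q)/2,np.linalg.norm(p-q)
def blobs(im,lo,hi,amin=30):
    h=cv2.cvtColor(im,cv2.COLOR_BGR2HSV); m=cv2.inRange(h,lo,hi)
    return m,[c for c in cv2.findContours(m,cv2.RETR_EXTERNAL,cv2.CHAIN_APPROX_NONE)[0] if cv2.contourArea(c)>amin]
E
python3 - <<'E'
from h import *
for n in("scene","top"):
    im=cv2.imread(f"pics/{n}0.png")
    for nm,lo,hi in(("yel",(20,110,80),(34,255,255)),("green",(65,90,25),(95,255,255))):
        for c in blobs(im,lo,hi,20)[1]:
            (u,v),(w,h),a=cv2.minAreaRect(c); M=cv2.moments(c);uv=(M["m10"]/M["m00"],M["m01"]/M["m00"])
            print(n,nm,np.round(uv,1),cv2.contourArea(c),"box",round(w),round(h),round(a), "z29",onz(n,uv,29).round(), "z120/84",onz(n,uv,128).round(),onz(n,uv,84).round())
            if cv2.contourArea(c)>1500:
                ap=cv2.approxPolyDP(cv2.convexHull(c),6,True)[:,0]; print(ap.tolist(),[onz(n,p,132).round().tolist() for p in ap])
    x0,y0,w,h=(270,135,100,75) if n=="scene" else (240,145,210,140)
    cv2.imwrite(f"pics/{n}0z.png",cv2.resize(im[y0:y0+h,x0:x0+w],None,fx=(7 if n=="scene" else 3.8),fy=(7 if n=="scene" else 3.8),interpolation=cv2.INTER_CUBIC))
E
```

```text
scene yel [299.1 262.1] 64.5 box 14 13 63 z29 [486. 110.  29.] z120/84 [447. 179. 128.] [465. 148.  84.]
scene yel [279.  214.6] 29.0 box 7 6 45 z29 [659. -33.  29.] z120/84 [606.  47. 128.] [629.  11.  84.]
scene yel [216.3 157.3] 265.0 box 15 21 90 z29 [1040. -160.   29.] z120/84 [958. -70. 128.] [ 994. -110.   84.]
scene green [312.9 162.9] 1870.5 box 39 65 63 z29 [ 704. -343.   29.] z120/84 [ 648. -239.  128.] [ 673. -285.   84.]
[[350, 164], [305, 187], [276, 160], [321, 140]] [[531.0, -303.0, 132.0], [602.0, -109.0, 132.0], [765.0, -174.0, 132.0], [688.0, -367.0, 132.0]]
top yel [261.2 251.6] 102.5 box 16 13 90 z29 [478. 116.  29.] z120/84 [433. 126. 128.] [453. 122.  84.]
top yel [280.6 202.6] 31.0 box 10 6 82 z29 [653. -28.  29.] z120/84 [595.  -7. 128.] [621. -16.  84.]
top yel [290.9 201. ] 22.0 box 11 5 45 z29 [645. -69.  29.] z120/84 [587. -45. 128.] [613. -55.  84.]
top yel [259.1 131. ] 241.5 box 19 17 27 z29 [1039.  -72.   29.] z120/84 [953. -48. 128.] [992. -59.  84.]
top green [335.4 218.6] 32.0 box 7 5 90 z29 [ 507. -200.   29.] z120/84 [ 460. -167.  128.] [ 481. -181.   84.]
top green [333.3 174. ] 2115.5 box 39 58 90 z29 [ 704. -281.   29.] z120/84 [ 643. -242.  128.] [ 670. -259.   84.]
[[359, 154], [362, 193], [306, 193], [305, 155]] [[692.0, -376.0, 132.0], [522.0, -304.0, 132.0], [598.0, -109.0, 132.0], [765.0, -175.0, 132.0]]
```

View pics/top0z.png

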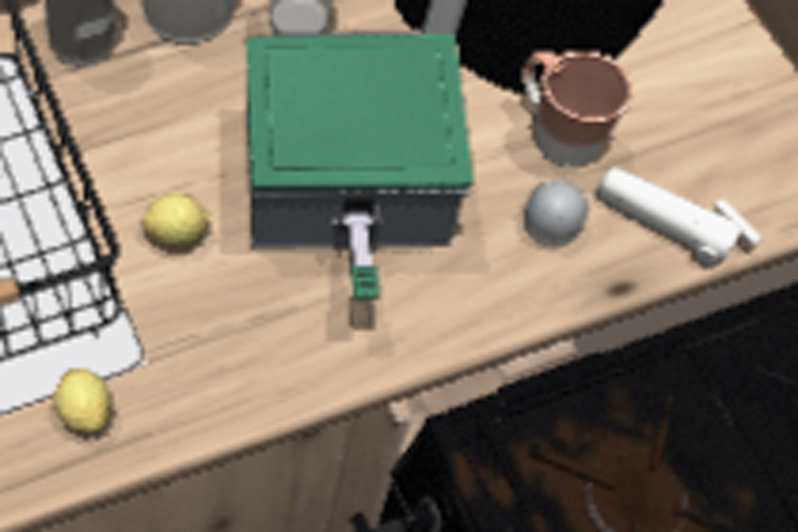

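View pics/scene0z.png

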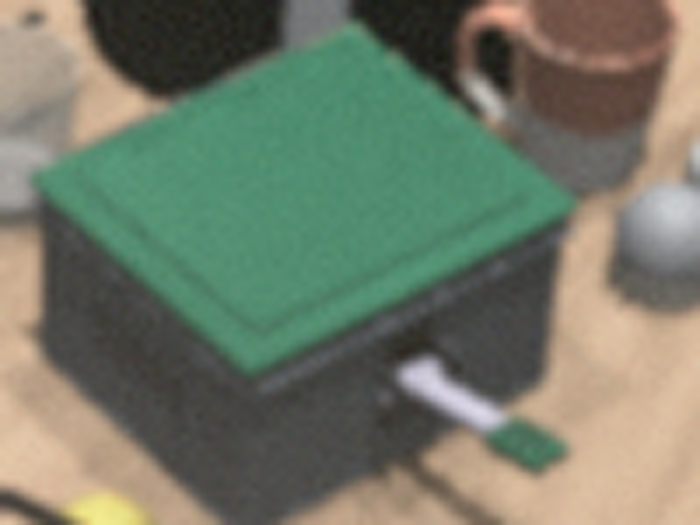

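```bash
cat >> h.py <<'E'
def plan(pos,yawx,tilt=0):
    """units for target TCP pos, tool x heading (deg), tool pointing down, tilt deg about tool y"""
    s=robot.get_state(); T=q2R(s["orientation"])
    a=np.deg2rad(yawx); X=np.array([np.cos(a),np.sin(a),0]); Z=np.array([0,0,-1.]); G=np.stack([X,np.cross(Z,X),Z],1)@R.from_rotvec([0,np.deg2rad(tilt),0]).as_matrix()
    return (T.T@(np.array(pos)-s["tool_pos"])/25).round(2),(np.rad2deg(R.from_matrix(T.T@G).as_rotvec())/8).round(2)
E
python3 - <<'E'
from h import *
print("pad tri",tri(ray("scene",(345.7,197.9)),ray("top",(335.8,219.2))))
print("lemon tri",tri(ray("scene",(299.2,262.8)),ray("top",(261.8,250.5))))
print("mill base",onz("top",(157,294),0),"apple",onz("top",(212,269),32))
print(plan([473,-174,210],158.8))
E
```

```text
pad tri (array([ 476.68899556, -180.23975106,   89.07591627]), np.float64(1.8682086891578484))
lemon tri (array([483.64640168, 111.93987126,  28.21044079]), np.float64(2.2711122383359537))
mill base [469.13694712 517.93205084   0.        ] apple [476.19779471 305.57813295  32.        ]
(array([-2.016e+01, -2.312e+01, -1.000e-02]), array([-0.01, -0.  ,  0.17]))
```

Emit:
move_arm(claw=[60,60,60,60,60,60,60,60,60,60,60,60], offset=[[-10,-11.5,0],[-10,-11.5,0],[-10,-11.5,0],[-10,-11.5,0],[-10,-11.5,0],[-10,-11.5,0],[-10,-11.5,0],[-10,-11.5,0],[-10,-11.5,0],[-10,-11.5,0],[-10,-11.5,0],[-10,-11.5,0]], rot=[[0,0,0],[0,0,0],[0,0,0],[0,0,0],[0,0,0],[0,0,0],[0,0,0],[0,0,0],[0,0,0],[0,0,0],[0,0,0],[0,0,0]])

```text
clock: 1.35
tool_pos: [332.2, 186.6, 209.8]
orientation: [-0.0, 0.171, 0.985, 0.0]
ft_force: [-0.3, 0.1, 0.5]
grip_width: 60.4
```

```bash
python3 - <<'E'
from h import *
s=robot.get_state();print(s["clock"],s["tool_pos"],s["joint_pos"])
print(plan([473,-174,210],158.8))
E
```

```text
1.35 [332.17156008 186.63037498 209.77276929] [ 1.91574235e-01 -3.87837963e-01  2.09629284e+00  2.13523303e-04
  1.43354464e+00 -1.03559317e+00]
(array([-1.016e+01, -1.168e+01, -1.000e-02]), array([-0.  , -0.  ,  0.19]))
```

Emit:
move_arm(claw=[60,60,60,60,60,60,60,60,60,60,60,60], offset=[[-10.2,-11.7,0],[-10.2,-11.7,0],[-10.2,-11.7,0],[-10.2,-11.7,0],[-10.2,-11.7,0],[-10.2,-11.7,0],[-10.2,-11.7,0],[-10.2,-11.7,0],[-10.2,-11.7,0],[-10.2,-11.7,0],[-10.2,-11.7,0],[-10.2,-11.7,0]], rot=[[0,0,0.2],[0,0,0.2],[0,0,0.2],[0,0,0.2],[0,0,0.2],[0,0,0.2],[0,0,0.2],[0,0,0.2],[0,0,0.2],[0,0,0.2],[0,0,0.2],[0,0,0.2]])

```text
clock: 2.55
tool_pos: [473.4, -174.3, 210.0]
orientation: [-0.0, 0.185, 0.983, 0.0]
ft_force: [-0.2, 0.4, 0.1]
grip_width: 59.9
```

```bash
python3 - <<'E'
from h import *
import pickle
s=robot.get_state();pickle.dump(s,open("s1.pkl","wb"))
im=cams.snapshot("wrist")[:,:,::-1].copy();cv2.imwrite("pics/w1.png",im);cv2.imwrite("pics/top1.png",cams.snapshot("top")[:,:,::-1])
print(s["clock"],s["tool_pos"],s["joint_pos"])
print(proj("wrist",[473,-174,84],s))
E
```

```text
2.55 [ 473.36076908 -174.33590268  209.95507866] [-5.92951706e-01 -2.63479905e-02  1.79101004e+00  1.35571551e-04
  1.37701936e+00 -1.79224290e+00]
[280.382853   191.78603314]
```

View pics/w1.png

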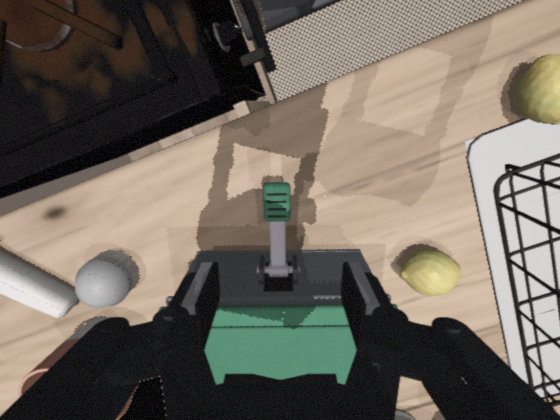

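View pics/top1.png

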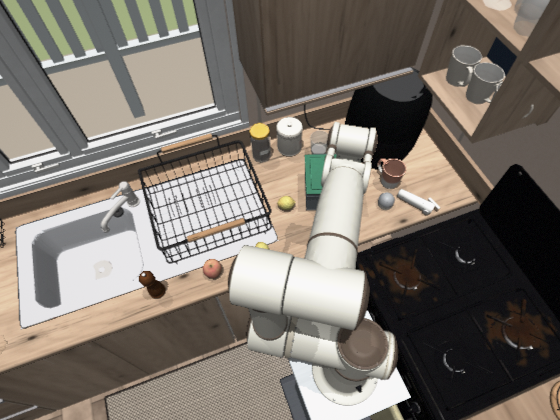

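The wrist picture shows the pad at about (277,201) and the lever running straight down the image, so the yaw fits. The top picture shows no lemon nearer to the base than the one at (261,250).

```bash
python3 - <<'E'
from h import *
import pickle
s=pickle.load(open("s1.pkl","rb"))
im=cv2.imread("pics/w1.png")
m,bs=blobs(im,(65,90,25),(95,255,255),200)
for c in bs:
    x,y,w,h=cv2.boundingRect(c); print("green",x,y,w,h,cv2.minAreaRect(c))
    if w<60:
        uv=(x+w/2,y+h/2); print("pad",onz("wrist",uv,88,s),onz("wrist",(x,uv[1]),88,s),onz("wrist",(x+w,uv[1]),88,s))
        for v in(y,y+h): print(onz("wrist",(uv[0],v),84,s))
# yaw from lid front edge: bright/dark boundary
g=(m>0)
pts=[]
for u in range(225,340,5):
    col=np.where(g[285:345,u])[0]
    if len(col): pts.append((u,285+col[0]))
print(pts[:3],pts[-3:])
p=np.array([onz("wrist",q,126,s) for q in pts]); k=np.polyfit(p[:,1],p[:,0],1); print("edge yaw",np.rad2deg(np.arctan(k[0])),p[[0,-1]].round())
for c in blobs(im,(20,90,60),(36,255,255),300)[1]:
    print("yel",cv2.boundingRect(c),cv2.minAreaRect(c),onz("wrist",cv2.minAreaRect(c)[0],29,s).round())
E
```

```text
green 203 304 154 82 ((279.55462646484375, 344.0082702636719), (153.01095581054688, 80.98971557617188), 0.4476141631603241)
green 263 183 27 38 ((276.0, 201.5), (37.0, 26.0), 90.0)
pad [ 479.86576983 -180.57452322   88.        ] [ 475.28263414 -192.33424508   88.        ] [ 484.44927046 -168.81386497   88.        ]
[ 463.79644867 -174.29308745   84.        ]
[ 498.94335944 -188.12109339   84.        ]
[(225, np.int64(307)), (230, np.int64(307)), (235, np.int64(306))] [(325, np.int64(305)), (330, np.int64(305)), (335, np.int64(305))]
edge yaw 20.132374832978147 [[ 545. -256.  126.]
 [ 579. -162.  126.]]
yel (400, 248, 60, 47) ((430.00006103515625, 271.00006103515625), (52.325897216796875, 48.08325958251953), 45.0) [647. -46.  29.]
yel (515, 54, 45, 70) ((537.0, 88.5), (69.0, 44.0), 90.0) [481. 101.  29.]
```

```bash
python3 - <<'E'
from h import *
print(plan([480,-180.5,64],159.0))
E
```

```text
(array([-0.33, -0.12,  5.84]), array([ 0.  ,  0.  , -0.04]))
```

Emit:
move_arm(claw=[60,60,60,60,60,60,60,60], offset=[[-0.33,-0.12,0.5],[-0.33,-0.12,1.5],[-0.33,-0.12,2.7],[-0.33,-0.12,3.9],[-0.33,-0.12,5.0],[-0.33,-0.12,5.6],[-0.33,-0.12,5.84],[-0.33,-0.12,5.84]], rot=[[0,0,0],[0,0,0],[0,0,0],[0,0,0],[0,0,0],[0,0,0],[0,0,0],[0,0,0]])

```text
clock: 3.45
tool_pos: [479.6, -181.1, 63.5]
orientation: [-0.001, 0.186, 0.983, 0.0]
ft_force: [0.8, -0.3, -0.6]
grip_width: 60.0
```

```bash
python3 - <<'E'
from h import *
s=robot.get_state();print(s["tool_pos"],s["ft_force"])
cv2.imwrite("pics/w2.png",cams.snapshot("wrist")[:,:,::-1])
E
```

```text
[ 479.64189431 -181.07175946   63.53547638] [ 0.82159049 -0.28035359 -0.56306735]
```

View pics/w2.png

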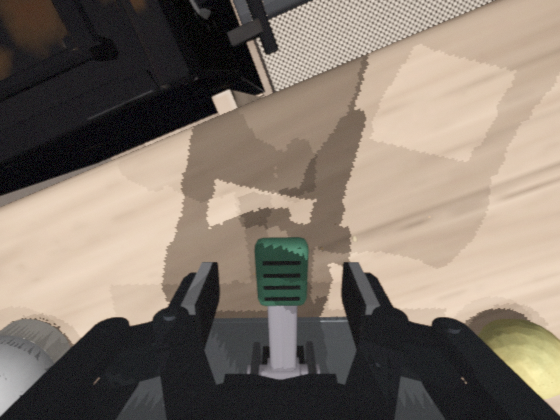

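```bash
python3 - <<'E'
from h import *
s=robot.get_state()
print(proj("wrist",s["tool_pos"]+[0,0,26],s),proj("wrist",s["tool_pos"]+[0,0,19],s), onz("wrist",(281,271),88,s),onz("wrist",(281,238),95,s),onz("wrist",(281,304),82,s))
E
```

```text
[280.62013139 276.61200875] [280.58683456 269.43757423] [ 478.85222084 -180.82163127   88.        ] [ 459.41512513 -173.26277227   95.        ] [ 500.62892003 -189.29734877   82.        ]
```

The pad's centre is at (281,270), where the grasp point projects. Close the fingers.

Emit:
move_arm(claw=[20,20,20,20,20,20,20], offset=[[0,0,0],[0,0,0],[0,0,0],[0,0,0],[0,0,0],[0,0,0],[0,0,0]], rot=[[0,0,0],[0,0,0],[0,0,0],[0,0,0],[0,0,0],[0,0,0],[0,0,0]])

```text
clock: 4.2
tool_pos: [481.1, -181.1, 65.4]
orientation: [0.001, 0.186, 0.983, 0.001]
ft_force: [-0.0, 5.2, 5.7]
grip_width: 22.9
```

```bash
cat >> h.py <<'E'
def arc(th0,th1,n,tilt0=0,r=85,extra=0):
    """rows moving lever th0->th1 from tool pose whose tilt is tilt0 rad (neg about tool y = leaned to robot)"""
    out=[]
    f=lambda th:np.array([r*np.cos(.225-th),0,-r*np.sin(.225-th)]) # in vertical tool frame (x fwd, z down)
    Ry=lambda a:R.from_rotvec([0,a,0]).as_matrix()
    for t in np.linspace(0,1,n+1)[1:]:
        t=t*t*(3-2*t); th=th0+(th1-th0)*t; ph=-(th-th0)
        d=f(th)-f(th0); d[2]+=extra*t
        g=np.array([0,0,-18.7]); A=Ry(tilt0)
        d=d-(Ry(tilt0+ph)@g-A@g)
        u=A.T@d/25; out.append(([round(u[0],2),0,round(u[2],2)],[0,round(np.rad2deg(ph)/8,2),0]))
    return [o[0] for o in out],[o[1] for o in out]
E
python3 - <<'E'
from h import *
for a in (arc(0,.24,12),arc(.24,.46,12,-.24)): print(*a,sep="\n")
E
```

```text
[[np.float64(0.0), 0, np.float64(0.02)], [np.float64(-0.0), 0, np.float64(0.06)], [np.float64(-0.0), 0, np.float64(0.12)], [np.float64(-0.01), 0, np.float64(0.21)], [np.float64(-0.01), 0, np.float64(0.3)], [np.float64(-0.02), 0, np.float64(0.4)], [np.float64(-0.04), 0, np.float64(0.49)], [np.float64(-0.05), 0, np.float64(0.59)], [np.float64(-0.07), 0, np.float64(0.67)], [np.float64(-0.08), 0, np.float64(0.73)], [np.float64(-0.09), 0, np.float64(0.77)], [np.float64(-0.09), 0, np.float64(0.79)]]
[[0, np.float64(-0.03), 0], [0, np.float64(-0.13), 0], [0, np.float64(-0.27), 0], [0, np.float64(-0.45), 0], [0, np.float64(-0.65), 0], [0, np.float64(-0.86), 0], [0, np.float64(-1.07), 0], [0, np.float64(-1.27), 0], [0, np.float64(-1.45), 0], [0, np.float64(-1.59), 0], [0, np.float64(-1.69), 0], [0, np.float64(-1.72), 0]]
[[np.float64(0.0), 0, np.float64(0.01)], [np.float64(-0.0), 0, np.float64(0.05)], [np.float64(-0.0), 0, np.float64(0.11)], [np.float64(-0.0), 0, np.float64(0.19)], [np.float64(-0.01), 0, np.float64(0.27)], [np.float64(-0.02), 0, np.float64(0.36)], [np.float64(-0.03), 0, np.float64(0.45)], [np.float64(-0.04), 0, np.float64(0.54)], [np.float64(-0.05), 0, np.float64(0.61)], [np.float64(-0.07), 0, np.float64(0.67)], [np.float64(-0.07), 0, np.float64(0.71)], [np.float64(-0.08), 0, np.float64(0.72)]]
[[0, np.float64(-0.03), 0], [0, np.float64(-0.12), 0], [0, np.float64(-0.25), 0], [0, np.float64(-0.41), 0], [0, np.float64(-0.59), 0], [0, np.float64(-0.79), 0], [0, np.float64(-0.98), 0], [0, np.float64(-1.17), 0], [0, np.float64(-1.33), 0], [0, np.float64(-1.46), 0], [0, np.float64(-1.54), 0], [0, np.float64(-1.58), 0]]
```

Emit:
move_arm(claw=[20,20,20,20,20,20,20,20,20,20,20,20], offset=[[0,0,0.02],[0,0,0.06],[0,0,0.12],[-0.01,0,0.21],[-0.01,0,0.3],[-0.02,0,0.4],[-0.04,0,0.49],[-0.05,0,0.59],[-0.07,0,0.67],[-0.08,0,0.73],[-0.09,0,0.77],[-0.09,0,0.79]], rot=[[0,-0.03,0],[0,-0.13,0],[0,-0.27,0],[0,-0.45,0],[0,-0.65,0],[0,-0.86,0],[0,-1.07,0],[0,-1.27,0],[0,-1.45,0],[0,-1.59,0],[0,-1.69,0],[0,-1.72,0]])

```text
clock: 5.4
tool_pos: [483.1, -182.0, 45.1]
orientation: [0.119, 0.185, 0.975, -0.022]
ft_force: [2.2, 5.5, 3.6]
grip_width: 23.2
```

```bash
python3 - <<'E'
from h import *
cv2.imwrite("pics/sc3.png",cams.snapshot("scene")[:,:,::-1])
cv2.imwrite("pics/w3.png",cams.snapshot("wrist")[:,:,::-1])
E
```

```text
(no output)
```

View pics/sc3.png

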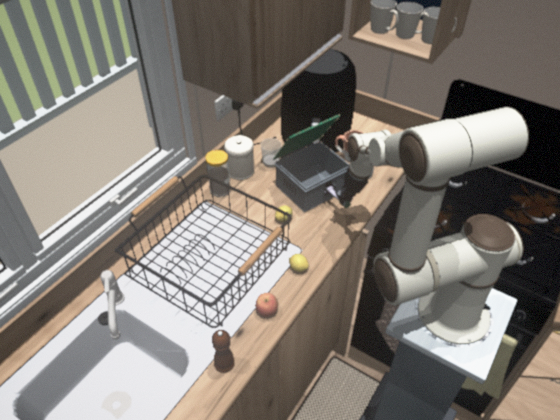

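View pics/w3.png

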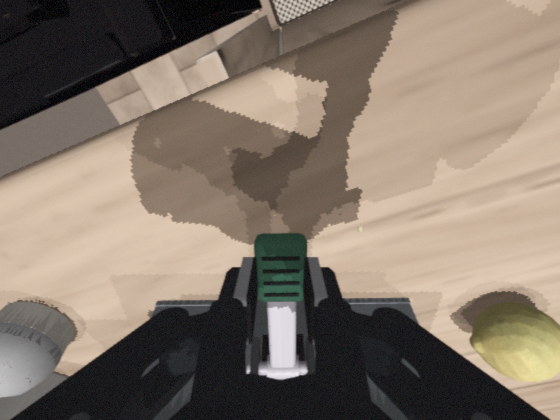

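The lid stands about half open at (305,140) in the scene picture, and the pad at (281,268) is held firmly. I'll carry on down.

Emit:
move_arm(claw=[20,20,20,20,20,20,20,20,20,20,20,20], offset=[[0,0,0.01],[0,0,0.05],[0,0,0.11],[0,0,0.19],[-0.01,0,0.27],[-0.02,0,0.36],[-0.03,0,0.45],[-0.04,0,0.54],[-0.05,0,0.61],[-0.07,0,0.67],[-0.07,0,0.71],[-0.08,0,0.73]], rot=[[0,-0.03,0],[0,-0.12,0],[0,-0.25,0],[0,-0.41,0],[0,-0.59,0],[0,-0.79,0],[0,-0.98,0],[0,-1.17,0],[0,-1.33,0],[0,-1.46,0],[0,-1.54,0],[0,-1.58,0]])

```text
clock: 6.7
tool_pos: [489.1, -184.3, 29.4]
orientation: [0.225, 0.18, 0.957, -0.042]
ft_force: [-24.9, 16.0, 42.4]
grip_width: 23.0
```

Emit:
move_arm(claw=[20,20,60,60,60,60], offset=[[0,0,0.04],[0,0,0.04],[0,0,0.04],[0,0,0.04],[0,0,0.04],[0,0,0.04]], rot=[[0,0,0],[0,0,0],[0,0,0],[0,0,0],[0,0,0],[0,0,0]])

```text
clock: 7.3
tool_pos: [488.3, -185.0, 25.9]
orientation: [0.224, 0.181, 0.957, -0.042]
ft_force: [0.3, -0.4, 0.3]
grip_width: 60.0
```

```bash
python3 - <<'E'
from h import *
s=robot.get_state();print(s["tool_pos"],s["orientation"],s["ft_force"])
cv2.imwrite("pics/sc4.png",cams.snapshot("scene")[:,:,::-1])
cv2.imwrite("pics/w4.png",cams.snapshot("wrist")[:,:,::-1])
E
```

```text
[ 488.27283635 -185.04845319   25.85949744] [ 0.22424805  0.18092675  0.95664924 -0.04243305] [ 0.3388613  -0.41834528  0.27443959]
```

View pics/sc4.png

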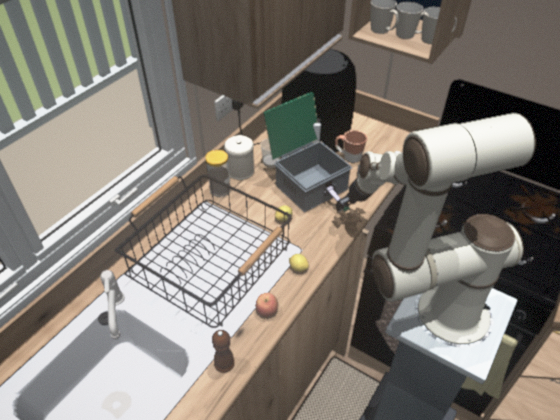

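View pics/w4.png

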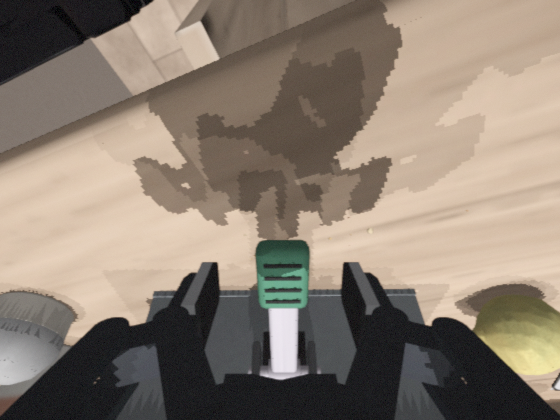

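The lid now stays open past upright at (292,125) with the fingers released. Withdraw, then go and look at the lemon.

Emit:
move_arm(claw=[60,60,60,60,60,60], offset=[[0,0,-0.6],[0,0,-1.8],[0,0,-3.2],[0,0,-4.6],[0,0,-5.2],[0,0,-5.2]], rot=[[0,0,0],[0,0,0],[0,0,0],[0,0,0],[0,0,0],[0,0,0]])

```text
clock: 8.0
tool_pos: [435.5, -165.0, 145.2]
orientation: [0.227, 0.181, 0.956, -0.044]
ft_force: [-0.0, 0.5, 0.5]
grip_width: 60.0
```

```bash
python3 - <<'E'
from h import *
s=robot.get_state();print(s["tool_pos"])
print(plan([484,112,200],159.0))
E
```

```text
[ 435.48915339 -164.98108881  145.23415336]
(array([ 1.01, 11.02, -2.99]), array([-0.03,  3.34, -0.05]))
```

Emit:
move_arm(claw=[80,80,80,80,80,80,80,80,80,80], offset=[[1,11,-3],[1,11,-3],[1,11,-3],[1,11,-3],[1,11,-3],[1,11,-3],[1,11,-3],[1,11,-3],[1,11,-3],[1,11,-3]], rot=[[0,3.34,0],[0,3.34,0],[0,3.34,0],[0,3.34,0],[0,3.34,0],[0,3.34,0],[0,3.34,0],[0,3.34,0],[0,3.34,0],[0,3.34,0]])

```text
clock: 9.0
tool_pos: [482.7, 111.3, 197.5]
orientation: [-0.003, 0.187, 0.982, 0.0]
ft_force: [0.7, -0.8, -0.3]
grip_width: 80.2
```

```bash
python3 - <<'E'
from h import *
s=robot.get_state();print(s["tool_pos"],s["joint_pos"])
im=cams.snapshot("wrist")[:,:,::-1].copy();cv2.imwrite("pics/w5.png",im)
for c in blobs(im,(20,80,40),(38,255,255),300)[1]:
    uv,(a,b),ang=cv2.fitEllipse(c)
    print(cv2.boundingRect(c),uv,a,b,ang,onz("wrist",uv,29,s).round(1))
    th=np.deg2rad(ang+90)
    for e in((np.cos(th),np.sin(th)),(-np.sin(th),np.cos(th))):
        L=max(a,b)/2 if abs(e[0]-np.cos(th))<1e-9 else min(a,b)/2
        p=onz("wrist",np.array(uv)+L*np.array(e),29,s);q=onz("wrist",np.array(uv)-L*np.array(e),29,s)
        d=p-q;print(np.linalg.norm(d).round(1),np.rad2deg(np.arctan2(d[1],d[0])).round(1))
E
```

```text
[482.70482249 111.27136244 197.54134889] [-1.90654304e-02 -3.54479684e-02  1.82482059e+00  1.73258478e-03
  1.35901041e+00 -1.21455174e+00]
(185, 321, 56, 48) (212.6511688232422, 344.2457275390625) 46.02618408203125 53.328853607177734 72.11437225341797 [647.4 -46.1  29. ]
71.0 -90.5
69.5 169.7
(258, 154, 53, 61) (283.5780029296875, 184.32464599609375) 51.05729293823242 60.95253372192383 161.01043701171875 [485.9 113.8  29. ]
66.8 177.2
54.6 88.0
```

View pics/w5.png

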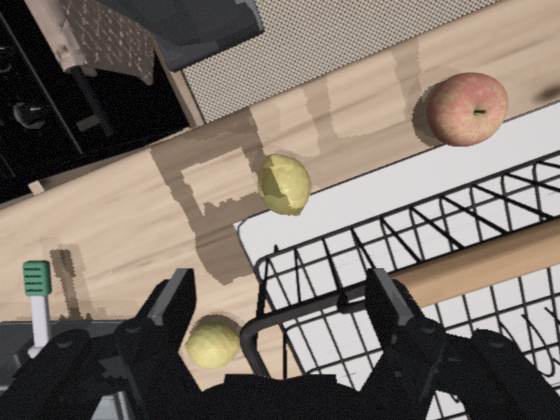

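```bash
python3 - <<'E'
from h import *
s=robot.get_state()
im=cv2.imread("pics/w5.png")
a=np.deg2rad(176);X=np.array([np.cos(a),np.sin(a),0]);Y=np.cross([0,0,-1.],X)
c=np.array([486,113.5,0])
for z,hx,hy,col in((10,11,57,(0,0,255)),(85,38,43,(255,0,0)),(85,43,57,(255,0,255)),(125,43,57,(0,255,255))):
    P=np.array([proj("wrist",c+X*i*hx+Y*j*hy+[0,0,z],s) for i,j in((1,1),(1,-1),(-1,-1),(-1,1))]).astype(int)
    cv2.polylines(im,[P],True,col,1)
cv2.imwrite("pics/w5o.png",im)
# rack corner at several views
print(plan([486,113.5,150],176), plan([486,113.5,12],176))
t=cv2.imread("pics/top0.png")[200:290,200:300];cv2.imwrite("pics/t0r.png",cv2.resize(t,None,fx=6,fy=6,interpolation=cv2.INTER_CUBIC))
E
```

```text
(array([-0.1 ,  0.13,  1.91]), array([ 0.  , -0.05, -2.19])) (array([-0.13,  0.13,  7.43]), array([ 0.  , -0.05, -2.19]))
```

View pics/w5o.png

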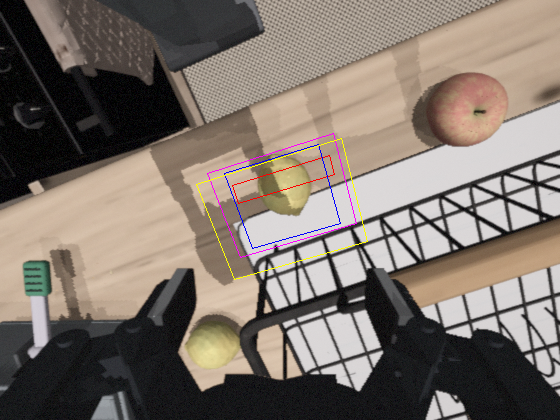

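View pics/t0r.png

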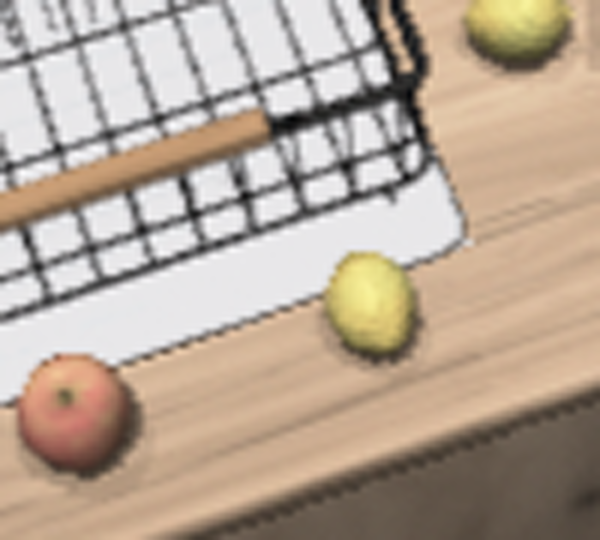

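```bash
python3 - <<'E'
from h import *
s=robot.get_state()
print("rail corner",tri(ray("top",(268.5,214.5)),ray("wrist",(248,330),s)))
print("handle end",tri(ray("top",(245,220.5)),ray("wrist",(376,292),s)))
print("lower corner",tri(ray("top",(270,227)),ray("wrist",(260,265),s)))
E
```

```text
rail corner (array([544.23703174,  59.59118421, 166.17600953]), np.float64(5.117419996215401))
handle end (array([515.57270232, 150.64619721, 218.74797483]), np.float64(6.903417923558321))
lower corner (array([581.54630002,  44.65940824,  -3.91317452]), np.float64(0.05770209809913358))
```

```bash
python3 - <<'E'
from h import *
s=robot.get_state()
def crop(f,x,y,w,h,k,o): cv2.imwrite(o,cv2.resize(cv2.imread(f)[y:y+h,x:x+w],None,fx=k,fy=k,interpolation=cv2.INTER_CUBIC))
crop("pics/scene0.png",225,190,90,90,6,"pics/s0r.png")
crop("pics/w5.png",230,220,180,130,4,"pics/w5r.png")
E
```

```text
(no output)
```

View pics/s0r.png

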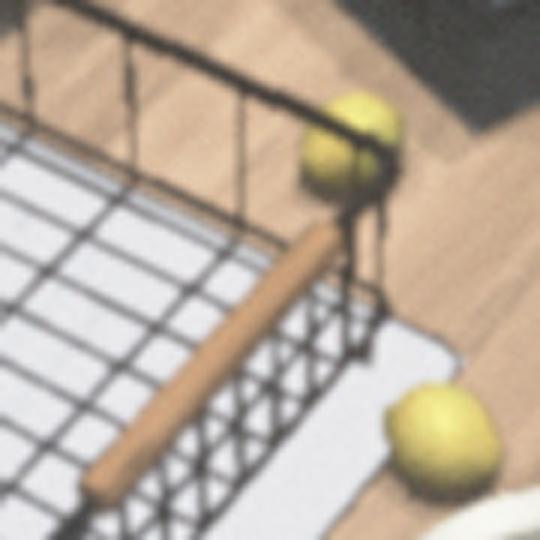

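View pics/w5r.png

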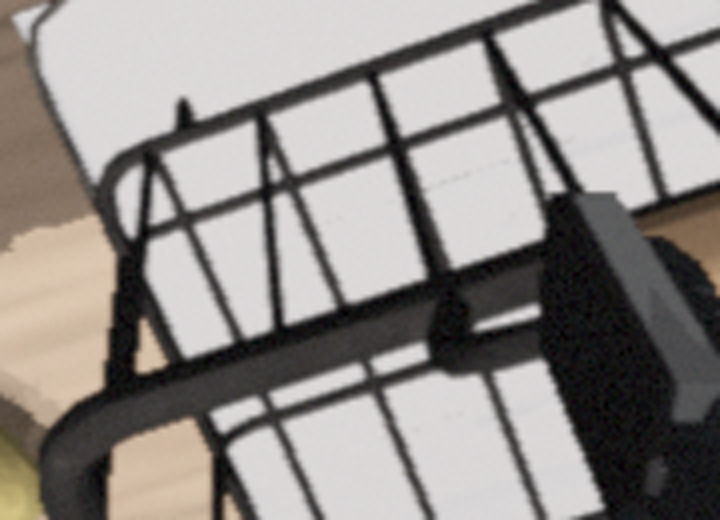

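```bash
python3 - <<'E'
from h import *
s=robot.get_state()
print("corner st",tri(ray("top",(269.5,214)),ray("scene",(290,218))))
print("handle R st",tri(ray("top",(244.7,220.5)),ray("scene",(281,229))))
print("corner sw",tri(ray("scene",(290,218)),ray("wrist",(249,325),s)))
for z in(100,120,140,160): print(z,onz("wrist",(249,325),z,s).round(),onz("wrist",(341,290),z,s).round(),"top",onz("top",(244.7,220.5),z).round(),onz("top",(269,214),z).round())
E
```

```text
corner st (array([560.43380611,  49.52818655, 138.17043864]), np.float64(4.140704205618782))
handle R st (array([533.28508763, 147.01499079, 193.33231745]), np.float64(0.45032852355426584))
corner sw (array([559.28322457,  53.65216076, 143.84365603]), np.float64(1.19678240733243))
100 [589.  37. 100.] [584. 133. 100.] top [587. 138. 100.] [580.  45. 100.]
120 [575.  45. 120.] [571. 133. 120.] top [575. 140. 120.] [569.  49. 120.]
140 [561.  52. 140.] [557. 134. 140.] top [564. 142. 140.] [558.  52. 140.]
160 [547.  60. 160.] [544. 134. 160.] top [552. 144. 160.] [546.  55. 160.]
```

```bash
python3 - <<'E'
from h import *
print(plan([452,116,132],176,-18))
E
```

```text
(array([ 1.2 , -0.28,  2.64]), array([-0.34, -2.28, -2.17]))
```

Emit:
move_arm(claw=[80,80,80,80,80,80], offset=[[1.2,-0.28,0.8],[1.2,-0.28,1.8],[1.2,-0.28,2.64],[1.2,-0.28,2.64],[1.2,-0.28,2.64],[1.2,-0.28,2.64]], rot=[[-0.11,-0.76,-0.72],[-0.22,-1.52,-1.45],[-0.34,-2.28,-2.17],[-0.34,-2.28,-2.17],[-0.34,-2.28,-2.17],[-0.34,-2.28,-2.17]])

```text
clock: 9.65
tool_pos: [455.8, 116.6, 136.5]
orientation: [0.159, 0.035, 0.987, -0.005]
ft_force: [0.2, 0.5, -0.3]
grip_width: 80.2
```

```bash
python3 - <<'E'
from h import *
s=robot.get_state();print(s["tool_pos"],s["ft_force"])
im=cams.snapshot("wrist")[:,:,::-1].copy()
for c in blobs(im,(20,80,40),(38,255,255),500)[1]:
    uv,(a,b),ang=cv2.fitEllipse(c); print(uv,a,b,ang,onz("wrist",uv,29,s).round(1))
print("target TCP proj",proj("wrist",[485,113,29],s),plan([492,113,8],176,-18))
cv2.imwrite("pics/w6.png",im)
E
```

```text
[455.79767231 116.55585377 136.5488846 ] [ 0.23380474  0.54669026 -0.29113082]
(279.4098205566406, 190.4127960205078) 61.660037994384766 69.75613403320312 0.013756483793258667 [484.8 113.6  29. ]
target TCP proj [278.70360368 190.63941487] (array([ 0.24, -0.05,  5.34]), array([ 0.  ,  0.05, -0.01]))
```

View pics/w6.png

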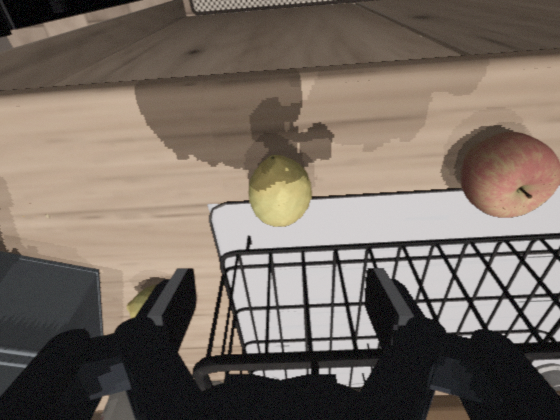

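The lemon is at (279,190) with its long axis straight up the image, so the jaws are aligned. The commanded move is a pure 130 mm approach along the tool.

Emit:
move_arm(claw=[80,80,80,80,80,80,80,80], offset=[[0,0,0.6],[0,0,1.6],[0,0,2.7],[0,0,3.8],[0,0,4.6],[0,0,5.0],[0,0,5.2],[0,0,5.2]], rot=[[0,0,0],[0,0,0],[0,0,0],[0,0,0],[0,0,0],[0,0,0],[0,0,0],[0,0,0]])

```text
clock: 10.5
tool_pos: [494.3, 114.1, 9.9]
orientation: [0.157, 0.034, 0.987, -0.005]
ft_force: [0.1, -0.1, 0.2]
grip_width: 80.0
```

```bash
python3 - <<'E'
from h import *
s=robot.get_state();print(s["tool_pos"],s["ft_force"])
cv2.imwrite("pics/w7.png",cams.snapshot("wrist")[:,:,::-1])
E
```

```text
[494.33474717 114.1366907    9.89128877] [ 0.14614748 -0.12263283  0.16753567]
```

View pics/w7.png

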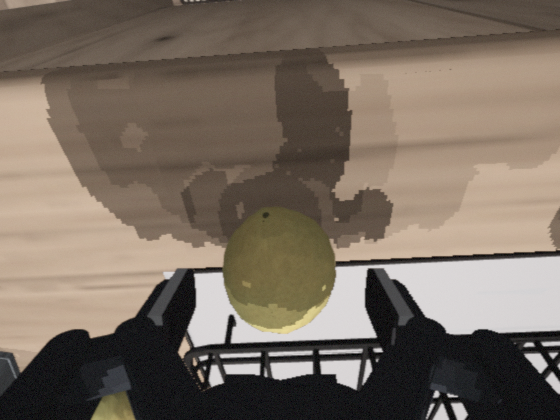

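Emit:
move_arm(claw=[45,45,45,45,45,45,45], offset=[[0,0,0],[0,0,0],[0,0,0],[0,0,0],[0,0,0],[0,0,0],[0,0,0]], rot=[[0,0,0],[0,0,0],[0,0,0],[0,0,0],[0,0,0],[0,0,0],[0,0,0]])

```text
clock: 11.25
tool_pos: [493.5, 113.9, 11.0]
orientation: [0.158, 0.033, 0.987, -0.006]
ft_force: [-7.4, -3.1, 12.2]
grip_width: 50.4
```

Emit:
move_arm(claw=[45,45,45,45,45,45,45,45], offset=[[0,0,-0.3],[0,0,-1.2],[0,0,-2.6],[0,0,-4.2],[0,0,-5.8],[0,0,-7.0],[0,0,-7.4],[0,0,-7.4]], rot=[[0,0,0],[0,0,0],[0,0,0],[0,0,0],[0,0,0],[0,0,0],[0,0,0],[0,0,0]])

```text
clock: 12.05
tool_pos: [435.9, 118.4, 186.4]
orientation: [0.159, 0.034, 0.987, -0.005]
ft_force: [-0.5, -0.5, -1.1]
grip_width: 50.2
```

```bash
python3 - <<'E'
from h import *
s=robot.get_state();print(s["tool_pos"],s["joint_pos"])
cv2.imwrite("pics/w8.png",cams.snapshot("wrist")[:,:,::-1])
cv2.imwrite("pics/top8.png",cams.snapshot("top")[:,:,::-1])
u=np.array([np.cos(np.deg2rad(-20.7)),np.sin(np.deg2rad(-20.7)),0])
c=np.array([647,-243,0]); 
for k,z in((-150,240),(-20,200),(-20,30)): p=c+u*k+[0,0,z];print(p.round(),plan(p,159))
E
```

```text
[435.86884417 118.35613476 186.36864047] [ 0.01570361 -0.43744264  2.20982553 -0.0296178   1.05171452 -1.47628151]
[ 507. -190.  240.] (array([ -4.25, -12.1 ,  -1.02]), array([0.33, 2.22, 2.12]))
[ 628. -236.  200.] (array([ -8.49, -13.6 ,   2.04]), array([0.33, 2.22, 2.12]))
[ 628. -236.   30.] (array([ -6.4 , -13.6 ,   8.51]), array([0.33, 2.22, 2.12]))
```

View pics/w8.png

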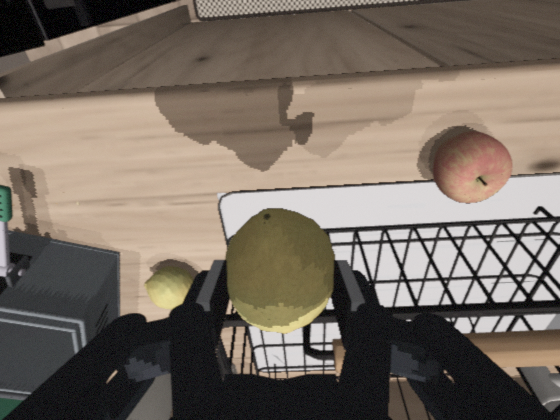

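View pics/top8.png

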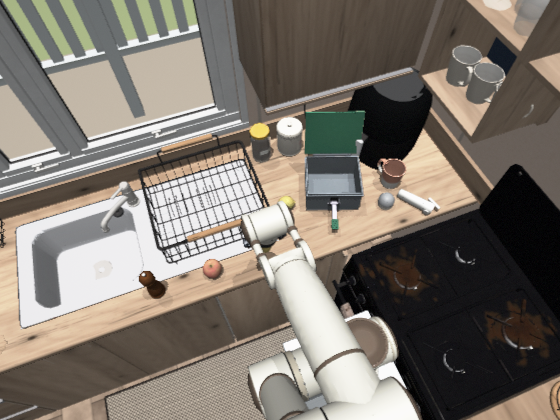

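The lemon is in the jaws (280,270), the lid stands open at (335,132), and the second lemon hasn't moved. Now to a point in front of the caddy.

Emit:
move_arm(claw=[45,45,45,45,45,45,45,45,45,45,45], offset=[[-0.7,-1.6,-0.2],[-1.2,-3.2,-0.4],[-1.8,-4.8,-0.6],[-2.4,-6.5,-0.8],[-3,-8.2,-1],[-3.6,-9.9,-1],[-4.25,-11.5,-1],[-4.25,-12.1,-1],[-4.25,-12.1,-1],[-4.25,-12.1,-1],[-4.25,-12.1,-1]], rot=[[0.04,0.3,0.3],[0.08,0.6,0.6],[0.12,0.9,0.9],[0.17,1.2,1.1],[0.2,1.5,1.4],[0.25,1.8,1.7],[0.33,2.22,2.12],[0.33,2.22,2.12],[0.33,2.22,2.12],[0.33,2.22,2.12],[0.33,2.22,2.12]])

```text
clock: 13.25
tool_pos: [507.1, -188.5, 240.9]
orientation: [0.001, 0.182, 0.983, 0.001]
ft_force: [0.4, 0.4, -1.0]
grip_width: 50.3
```

```bash
python3 - <<'E'
from h import *
s=robot.get_state();print(s["clock"],s["tool_pos"],s["joint_pos"],s["grip_width"])
cv2.imwrite("pics/w9.png",cams.snapshot("wrist")[:,:,::-1])
u=np.array([np.cos(np.deg2rad(-20.7)),np.sin(np.deg2rad(-20.7)),0])
c=np.array([647,-243,0]); 
for k,z in((-25,200),(-25,30)): p=c+u*k+[0,0,z];print(p.round(),plan(p,159))
E
```

```text
13.25 [ 507.08732025 -188.47783831  240.90387402] [-0.58094416  0.04840912  1.65426721  0.002591    1.43779879 -1.78668703] 50.345252378938696
[ 624. -234.  200.] (array([-5.  , -0.05,  1.66]), array([0.01, 0.02, 0.01]))
[ 624. -234.   30.] (array([-4.98, -0.06,  8.46]), array([0.01, 0.02, 0.01]))
```

View pics/w9.png

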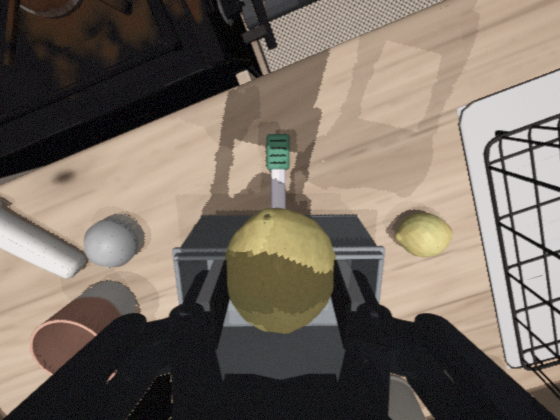

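```bash
python3 - <<'E'
from h import *
s=robot.get_state()
a,b=onz("wrist",(175,250),120,s),onz("wrist",(384,249),120,s);print(a,b,np.linalg.norm(a-b),np.rad2deg(np.arctan2(*(b-a)[:2])))
m=(a+b)/2;u=np.array([np.cos(np.deg2rad(-20.7)),np.sin(np.deg2rad(-20.7)),0]);print(m+90*u)
E
```

```text
[ 524.42750107 -305.36748967  120.        ] [ 596.91161633 -113.33632749  120.        ] 205.25572882078515 20.679524245308798
[ 644.85952148 -241.16464452  120.        ]
```

The rim measures 205 mm across (210 given), at yaw -20.7° with the centre at (645,-241), which agrees with the lid estimate. Moving over it, then down.

Emit:
move_arm(claw=[45,45,45,45,45,45,45,45,45,45,45,45], offset=[[-0.8,0,0],[-2.2,0,0],[-3.6,0,0.2],[-4.6,0,0.8],[-4.9,0,1.6],[-4.9,0,2.6],[-4.9,0,3.8],[-4.9,0,5.2],[-4.9,0,6.6],[-4.9,0,7.6],[-4.9,0,8.2],[-4.9,0,8.2]], rot=[[0,0,0],[0,0,0],[0,0,0],[0,0,0],[0,0,0],[0,0,0],[0,0,0],[0,0,0],[0,0,0],[0,0,0],[0,0,0],[0,0,0]])

```text
clock: 14.5
tool_pos: [621.0, -232.0, 34.8]
orientation: [-0.001, 0.182, 0.983, 0.001]
ft_force: [0.9, 1.1, -0.7]
grip_width: 50.2
```

```bash
python3 - <<'E'
from h import *
s=robot.get_state();print(s["clock"],s["tool_pos"],s["ft_force"],s["grip_width"])
cv2.imwrite("pics/w10.png",cams.snapshot("wrist")[:,:,::-1])
cv2.imwrite("pics/sc10.png",cams.snapshot("scene")[:,:,::-1])
E
```

```text
14.5 [ 621.01625235 -232.00016013   34.75545592] [ 0.88232854  1.10552717 -0.74615765] 50.15985484452771
```

View pics/w10.png

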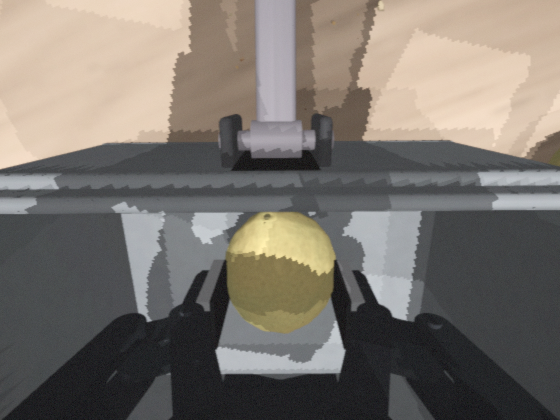

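View pics/sc10.png

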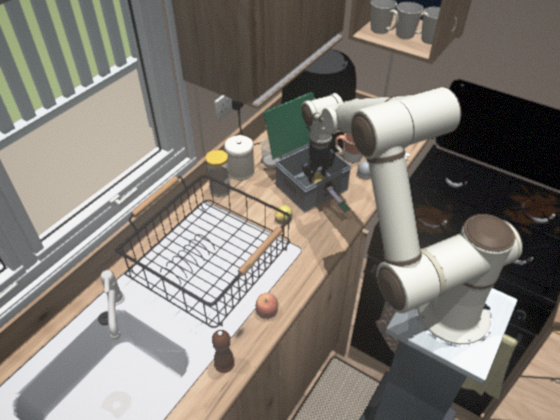

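The lemon hangs well inside the caddy: (280,270) in the wrist picture, with its centre at z of about 55. Lower it a little more and release.

Emit:
move_arm(claw=[45,45,45,52,56,60,66,72,78,80,80,80], offset=[[0,0,0.2],[0,0,0.4],[0,0,0.4],[0,0,0.4],[0,0,0.4],[0,0,0.4],[0,0,0.4],[0,0,0.4],[0,0,0.4],[0,0,0.4],[0,0,0.4],[0,0,0.4]], rot=[[0,0,0],[0,0,0],[0,0,0],[0,0,0],[0,0,0],[0,0,0],[0,0,0],[0,0,0],[0,0,0],[0,0,0],[0,0,0],[0,0,0]])

```text
clock: 15.8
tool_pos: [622.6, -233.8, 27.0]
orientation: [0.001, 0.182, 0.983, 0.001]
ft_force: [-0.3, 0.3, -0.2]
grip_width: 79.9
```

```bash
python3 - <<'E'
from h import *
s=robot.get_state();print(s["clock"],s["tool_pos"],s["ft_force"],s["grip_width"])
cv2.imwrite("pics/w11.png",cams.snapshot("wrist")[:,:,::-1])
E
```

```text
15.8 [ 622.62013802 -233.75496631   26.95629773] [-0.3069523   0.26561671 -0.15456533] 79.92777134020643
```

View pics/w11.png

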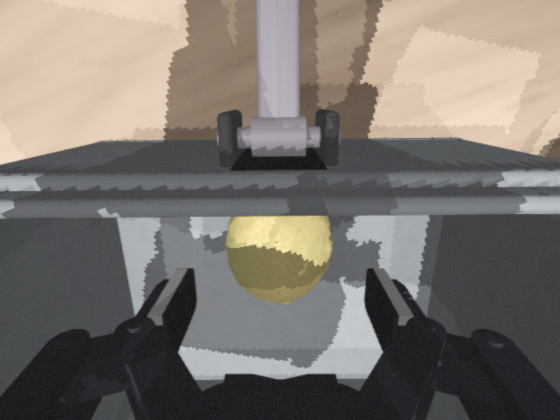

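The lemon lies free on the caddy floor at (280,250). Straight up and out.

Emit:
move_arm(claw=[80,80,80,80,80,80,60,60,60,60,60,60], offset=[[0,0,-0.6],[0,0,-2],[0,0,-3.8],[0,0,-5.6],[0,0,-7.4],[0,0,-8.6],[1,0,-8.8],[2.6,0,-8.8],[4.4,0,-8.8],[6.2,0,-8.8],[7,0,-8.8],[7,0,-8.8]], rot=[[0,0,0],[0,0,0],[0,0,0],[0,0,0],[0,0,0],[0,0,0],[0,0,0],[0,0,0],[0,0,0],[0,0,0],[0,0,0],[0,0,0]])

```text
clock: 17.05
tool_pos: [457.2, -170.4, 247.9]
orientation: [0.002, 0.182, 0.983, 0.0]
ft_force: [0.6, -0.2, -0.8]
grip_width: 60.1
```

```bash
python3 - <<'E'
from h import *
s=robot.get_state();print(s["clock"],s["tool_pos"],s["ft_force"])
cv2.imwrite("pics/w12.png",cams.snapshot("wrist")[:,:,::-1])
print(plan([435.5,-165,145.2],159.3,-25.8))
E
```

```text
17.05 [ 457.21703522 -170.37597513  247.85330273] [ 0.64345153 -0.22326276 -0.7625202 ]
(array([ 0.97, -0.11,  4.1 ]), array([-0.  , -3.19, -0.04]))
```

View pics/w12.png

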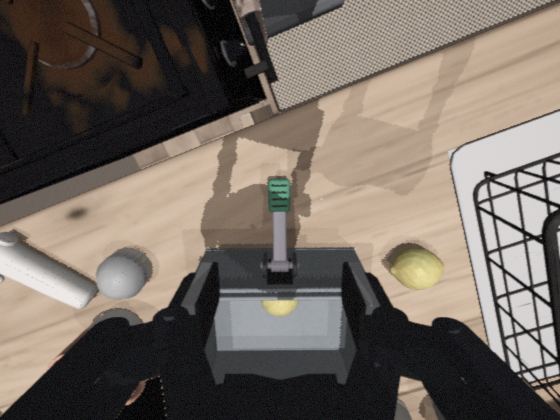

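The lemon is in the caddy at (280,303) and the lever is still down, with the pad at (279,195). Going to the pre-pinch pose.

Emit:
move_arm(claw=[60,60,60,60,60,60,60,60], offset=[[0.3,-0.03,0.8],[0.6,-0.06,1.8],[0.8,-0.1,2.8],[0.97,-0.1,3.6],[0.97,-0.1,4.1],[0.97,-0.1,4.1],[0.97,-0.1,4.1],[0.97,-0.1,4.1]], rot=[[0,-0.8,0],[0,-1.6,0],[0,-2.4,0],[0,-3.19,0],[0,-3.19,0],[0,-3.19,0],[0,-3.19,0],[0,-3.19,0]])

```text
clock: 17.9
tool_pos: [437.2, -166.2, 146.7]
orientation: [0.22, 0.178, 0.958, -0.041]
ft_force: [-0.0, 0.4, 0.5]
grip_width: 59.7
```

```bash
python3 - <<'E'
from h import *
s=robot.get_state();print(s["clock"],s["tool_pos"],s["orientation"])
im=cams.snapshot("wrist")[:,:,::-1].copy();cv2.imwrite("pics/w13.png",im)
for c in blobs(im,(65,90,25),(95,255,255),200)[1]:
    x,y,w,h=cv2.boundingRect(c); print(x,y,w,h,onz("wrist",(x+w/2,y+h/2),51,s))
print(plan([488.3,-184.8,28],159.3,-25.8))
E
```

```text
17.9 [ 437.24728858 -166.20122369  146.68158739] [ 0.22012696  0.17755939  0.95831231 -0.04067298]
269 174 27 40 [ 475.98050821 -178.97687938   51.        ]
(array([0.1 , 0.03, 5.21]), array([-0.01,  0.01, -0.03]))
```

Emit:
move_arm(claw=[60,60,60,60,60,60,60,60], offset=[[0.05,0.02,0.6],[0.05,0.02,1.6],[0.05,0.02,2.7],[0.05,0.02,3.8],[0.05,0.02,4.6],[0.05,0.02,5.0],[0.05,0.02,5.15],[0.05,0.02,5.15]], rot=[[0,0,0],[0,0,0],[0,0,0],[0,0,0],[0,0,0],[0,0,0],[0,0,0],[0,0,0]])

```text
clock: 18.75
tool_pos: [487.4, -184.1, 27.7]
orientation: [0.219, 0.178, 0.959, -0.04]
ft_force: [-0.3, -0.3, -0.0]
grip_width: 59.6
```

```bash
python3 - <<'E'
from h import *
s=robot.get_state();print(s["clock"],s["tool_pos"],s["ft_force"])
cv2.imwrite("pics/w14.png",cams.snapshot("wrist")[:,:,::-1])
E
```

```text
18.75 [ 487.43775051 -184.12686911   27.73614357] [-0.33186841 -0.34441116 -0.01630264]
```

View pics/w14.png

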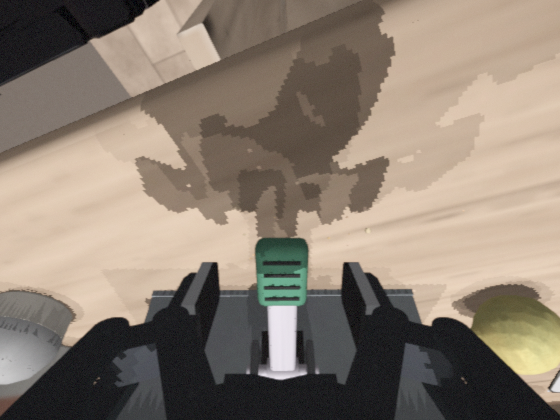

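The pad sits centred between the fingers at (282,271). Grip it and compute the return arc.

Emit:
move_arm(claw=[20,20,20,20,20,20,20], offset=[[0,0,0],[0,0,0],[0,0,0],[0,0,0],[0,0,0],[0,0,0],[0,0,0]], rot=[[0,0,0],[0,0,0],[0,0,0],[0,0,0],[0,0,0],[0,0,0],[0,0,0]])

```text
clock: 19.5
tool_pos: [487.1, -183.4, 28.5]
orientation: [0.219, 0.178, 0.959, -0.039]
ft_force: [-4.2, 5.0, 10.2]
grip_width: 23.6
```

```bash
python3 - <<'E'
from h import *
for a,b in((.45,.3),(.3,.15),(.15,0)):
    for l in arc(a,b,12,-a): print([[float(x) for x in r] for r in l])
E
```

```text
[[-0.0, 0.0, -0.01], [-0.0, 0.0, -0.04], [-0.0, 0.0, -0.08], [-0.0, 0.0, -0.13], [-0.01, 0.0, -0.19], [-0.01, 0.0, -0.25], [-0.02, 0.0, -0.31], [-0.02, 0.0, -0.37], [-0.03, 0.0, -0.42], [-0.03, 0.0, -0.46], [-0.04, 0.0, -0.49], [-0.04, 0.0, -0.5]]
[[0.0, 0.02, 0.0], [0.0, 0.08, 0.0], [0.0, 0.17, 0.0], [0.0, 0.28, 0.0], [0.0, 0.4, 0.0], [0.0, 0.54, 0.0], [0.0, 0.67, 0.0], [0.0, 0.8, 0.0], [0.0, 0.91, 0.0], [0.0, 0.99, 0.0], [0.0, 1.05, 0.0], [0.0, 1.07, 0.0]]
[[-0.0, 0.0, -0.01], [-0.0, 0.0, -0.04], [-0.0, 0.0, -0.08], [-0.0, 0.0, -0.13], [-0.01, 0.0, -0.19], [-0.01, 0.0, -0.25], [-0.02, 0.0, -0.31], [-0.02, 0.0, -0.37], [-0.03, 0.0, -0.42], [-0.03, 0.0, -0.46], [-0.04, 0.0, -0.49], [-0.04, 0.0, -0.5]]
[[0.0, 0.02, 0.0], [0.0, 0.08, 0.0], [0.0, 0.17, 0.0], [0.0, 0.28, 0.0], [0.0, 0.4, 0.0], [0.0, 0.54, 0.0], [0.0, 0.67, 0.0], [0.0, 0.8, 0.0], [0.0, 0.91, 0.0], [0.0, 0.99, 0.0], [0.0, 1.05, 0.0], [0.0, 1.07, 0.0]]
[[-0.0, 0.0, -0.01], [-0.0, 0.0, -0.04], [-0.0, 0.0, -0.08], [-0.0, 0.0, -0.13], [-0.01, 0.0, -0.19], [-0.01, 0.0, -0.25], [-0.02, 0.0, -0.31], [-0.02, 0.0, -0.37], [-0.03, 0.0, -0.42], [-0.03, 0.0, -0.46], [-0.04, 0.0, -0.49], [-0.04, 0.0, -0.5]]
[[0.0, 0.02, 0.0], [0.0, 0.08, 0.0], [0.0, 0.17, 0.0], [0.0, 0.28, 0.0], [0.0, 0.4, 0.0], [0.0, 0.54, 0.0], [0.0, 0.67, 0.0], [0.0, 0.8, 0.0], [0.0, 0.91, 0.0], [0.0, 0.99, 0.0], [0.0, 1.05, 0.0], [0.0, 1.07, 0.0]]
```

Emit:
move_arm(claw=[20,20,20,20,20,20,20,20,20,20,20,20], offset=[[0,0,-0.01],[0,0,-0.04],[0,0,-0.08],[0,0,-0.13],[-0.01,0,-0.19],[-0.01,0,-0.25],[-0.02,0,-0.31],[-0.02,0,-0.37],[-0.03,0,-0.42],[-0.03,0,-0.46],[-0.04,0,-0.49],[-0.04,0,-0.5]], rot=[[0,0.02,0],[0,0.08,0],[0,0.17,0],[0,0.28,0],[0,0.4,0],[0,0.54,0],[0,0.67,0],[0,0.8,0],[0,0.91,0],[0,0.99,0],[0,1.05,0],[0,1.07,0]])

```text
clock: 20.7
tool_pos: [482.7, -181.8, 39.4]
orientation: [0.146, 0.18, 0.972, -0.026]
ft_force: [2.9, 3.6, 1.6]
grip_width: 23.5
```

Emit:
move_arm(claw=[20,20,20,20,20,20,20,20,20,20,20,20], offset=[[0,0,-0.01],[0,0,-0.04],[0,0,-0.08],[0,0,-0.13],[-0.01,0,-0.19],[-0.01,0,-0.25],[-0.02,0,-0.31],[-0.02,0,-0.37],[-0.03,0,-0.42],[-0.03,0,-0.46],[-0.04,0,-0.49],[-0.04,0,-0.5]], rot=[[0,0.02,0],[0,0.08,0],[0,0.17,0],[0,0.28,0],[0,0.4,0],[0,0.54,0],[0,0.67,0],[0,0.8,0],[0,0.91,0],[0,0.99,0],[0,1.05,0],[0,1.07,0]])

```text
clock: 21.9
tool_pos: [480.0, -180.8, 51.9]
orientation: [0.073, 0.182, 0.981, -0.012]
ft_force: [-0.7, 6.3, 5.8]
grip_width: 23.5
```

```bash
python3 - <<'E'
from h import *
s=robot.get_state();print(s["clock"],s["tool_pos"],s["ft_force"],(s["tool_pos"]-q2R(s["orientation"])[:,2]*18.7))
cv2.imwrite("pics/w15.png",cams.snapshot("wrist")[:,:,::-1])
cv2.imwrite("pics/sc15.png",cams.snapshot("scene")[:,:,::-1])
E
```

```text
21.9 [ 480.00280821 -180.75890475   51.87530168] [-0.69744137  6.3433451   5.82078129] [ 477.41033284 -179.80742284   70.37026731]
```

View pics/w15.png

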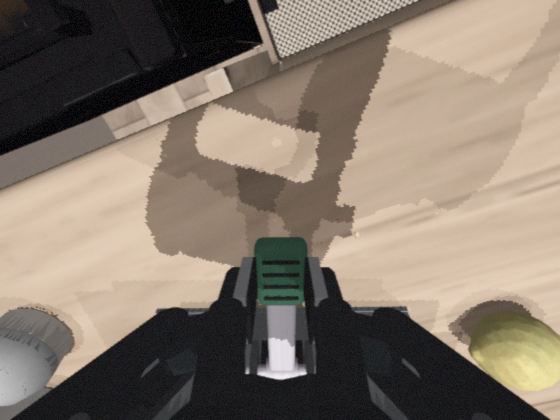

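View pics/sc15.png

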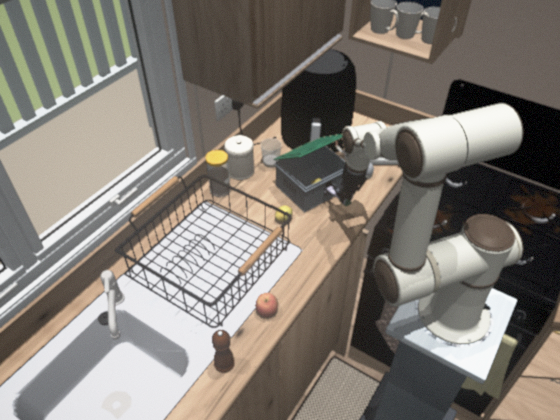

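The lid is following the lever and stands at about 35° at (305,148). I'll do the last stretch slowly.

Emit:
move_arm(claw=[20,20,20,20,20,20,20,20,20,20,20,20], offset=[[0,0,-0.01],[0,0,-0.03],[0,0,-0.06],[0,0,-0.1],[0,0,-0.14],[-0.01,0,-0.18],[-0.01,0,-0.22],[-0.01,0,-0.26],[-0.02,0,-0.29],[-0.02,0,-0.31],[-0.02,0,-0.33],[-0.02,0,-0.34]], rot=[[0,0.02,0],[0,0.06,0],[0,0.13,0],[0,0.21,0],[0,0.3,0],[0,0.39,0],[0,0.48,0],[0,0.56,0],[0,0.63,0],[0,0.68,0],[0,0.71,0],[0,0.73,0]])

```text
clock: 23.2
tool_pos: [479.2, -180.4, 60.6]
orientation: [0.023, 0.182, 0.983, -0.003]
ft_force: [-0.8, 6.2, 7.5]
grip_width: 23.2
```

Emit:
move_arm(claw=[20,20,20,20,20,20,20,20,20,20,20,20], offset=[[0,0,-0.01],[0,0,-0.02],[0,0,-0.04],[0,0,-0.06],[0,0,-0.08],[0,0,-0.1],[0,0,-0.12],[0,0,-0.14],[0,0,-0.15],[-0.01,0,-0.16],[-0.01,0,-0.17],[-0.01,0,-0.17]], rot=[[0,0.02,0],[0,0.05,0],[0,0.09,0],[0,0.13,0],[0,0.17,0],[0,0.21,0],[0,0.25,0],[0,0.28,0],[0,0.31,0],[0,0.33,0],[0,0.34,0],[0,0.34,0]])

```text
clock: 24.4
tool_pos: [479.2, -180.4, 64.9]
orientation: [-0.0, 0.182, 0.983, 0.001]
ft_force: [-0.4, 6.2, 9.0]
grip_width: 23.2
```

```bash
python3 - <<'E'
from h import *
s=robot.get_state();print(s["clock"],s["tool_pos"],s["ft_force"],(s["tool_pos"]-q2R(s["orientation"])[:,2]*18.7))
cv2.imwrite("pics/w16.png",cams.snapshot("wrist")[:,:,::-1])
im=cams.snapshot("scene")[:,:,::-1]; cv2.imwrite("pics/sc16.png",cv2.resize(im[120:220,250:370],None,fx=6,fy=6,interpolation=cv2.INTER_CUBIC))
E
```

```text
24.4 [ 479.22719999 -180.42157215   64.93381181] [-0.39247267  6.18696081  9.04624956] [ 479.23318088 -180.46945691   83.63374954]
```

View pics/sc16.png

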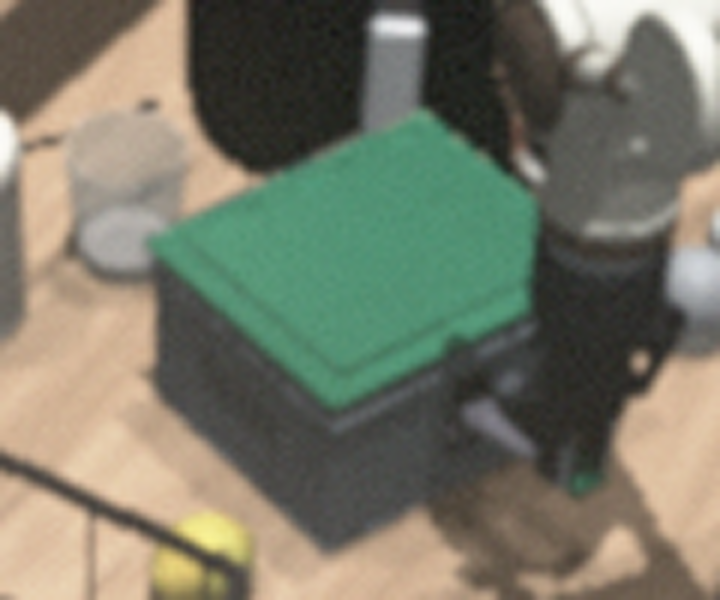

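The lid is nearly down. I'll ease up a little further until the upward force drops, which shows the lid resting on the rim.

Emit:
move_arm(claw=[20,20,20,20,20,20], offset=[[0,0,-0.01],[0,0,-0.02],[0,0,-0.03],[0,0,-0.04],[0,0,-0.05],[0,0,-0.05]], rot=[[0,0,0],[0,0,0],[0,0,0],[0,0,0],[0,0,0],[0,0,0]])

```text
clock: 25.1
tool_pos: [479.2, -180.4, 65.2]
orientation: [-0.0, 0.183, 0.983, 0.001]
ft_force: [2.6, 4.1, 0.3]
grip_width: 23.1
```

Emit:
move_arm(claw=[20,20,20,20,20,20], offset=[[0,0,-0.01],[0,0,-0.02],[0,0,-0.03],[0,0,-0.04],[0,0,-0.04],[0,0,-0.04]], rot=[[0,0,0],[0,0,0],[0,0,0],[0,0,0],[0,0,0],[0,0,0]])

```text
clock: 25.7
tool_pos: [479.2, -180.4, 65.3]
orientation: [0.0, 0.183, 0.983, 0.001]
ft_force: [4.3, 2.4, -6.4]
grip_width: 23.7
```

The upward force has gone and the height no longer changes, so the lever is at its upper stop. Release and rise.

Emit:
move_arm(claw=[28,36,46,60,60,60,60,60,60,60,60,60], offset=[[0,0,0],[0,0,0],[0,0,0],[0,0,0],[0,0,-0.3],[0,0,-1],[0,0,-2.2],[0.5,0,-3.6],[1,0,-5],[1.5,0,-6],[1.5,0,-6.4],[1.5,0,-6.4]], rot=[[0,0,0],[0,0,0],[0,0,0],[0,0,0],[0,0,0],[0,0,0],[0,0,0],[0,0,0],[0,0,0],[0,0,0],[0,0,0],[0,0,0]])

```text
clock: 26.9
tool_pos: [445.1, -168.4, 228.2]
orientation: [0.002, 0.182, 0.983, -0.0]
ft_force: [-0.2, 0.0, -0.2]
grip_width: 59.9
```

```bash
python3 - <<'E'
from h import *
s=robot.get_state();print(s["clock"],s["tool_pos"],s["ft_force"])
im=cams.snapshot("wrist")[:,:,::-1].copy();cv2.imwrite("pics/w17.png",im)
cv2.imwrite("pics/sc17.png",cams.snapshot("scene")[:,:,::-1]);cv2.imwrite("pics/top17.png",cams.snapshot("top")[:,:,::-1])
for c in blobs(im,(65,90,25),(95,255,255),200)[1]:
    x,y,w,h=cv2.boundingRect(c); print(x,y,w,h,onz("wrist",(x+w/2,y+h/2),88,s),proj("wrist",[480,-181,88],s))
a=cv2.imread("pics/scene0.png").astype(int);b=cv2.imread("pics/sc17.png").astype(int)
for n in("scene","sc"): pass
m0,_=blobs(cv2.imread("pics/scene0.png"),(65,90,25),(95,255,255));m1,_=blobs(cv2.imread("pics/sc17.png"),(65,90,25),(95,255,255))
print("green px",(m0>0).sum(),(m1>0).sum(),((m0>0)!=(m1>0)).sum())
E
```

```text
26.9 [ 445.12224379 -168.4109439   228.15596526] [-0.16624259  0.03027729 -0.22898964]
204 317 154 68 [ 631.57030069 -238.87973734   88.        ] [280.86084277 223.00755544]
270 206 24 33 [ 479.89853595 -179.720654     88.        ] [280.86084277 223.00755544]
green px 1959 1930 71
```

View pics/sc17.png

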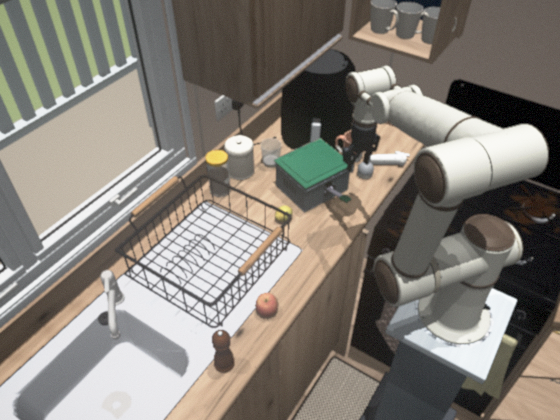

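View pics/w17.png

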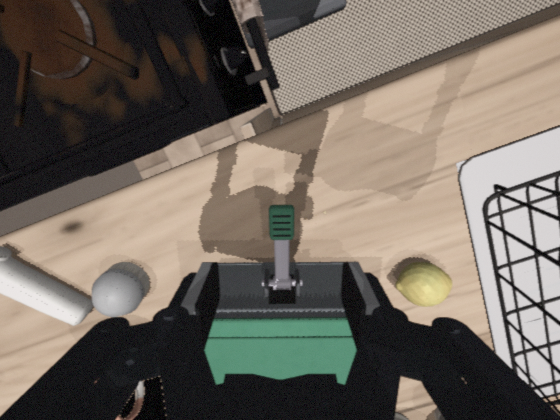

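View pics/top17.png

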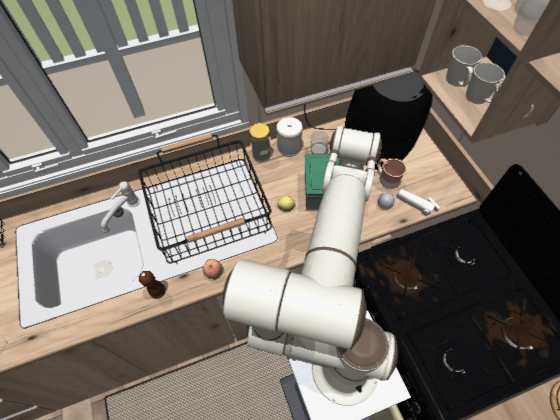

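The lid is shut and level at (313,163), as at the start. The pad is at (480,-180), back at its "up" position, the gripper is free, and the apple, mill, timer, mug, opener and second lemon are where they were. I'm handing in.

```bash
python3 -c "
from rig import sign_off
print(sign_off())"
```

```text
the job is handed in; nothing more can be done
None
```

The lemon is in the caddy, the lid is shut again, and the job was handed in at about 27 s.

- **Opening:** I pinched the lever pad by its sides and took it down to its stop. The lid stayed open when I let go.
- **Lemon:** I gripped the lemon nearest the base across its width and lowered it into the caddy. I let go with its centre about 50 mm above the worktop, well below the rim. A picture then showed it lying inside.
- **Closing:** I pinched the pad again and brought it up slowly. At the top the upward force on the tool fell away and the height stopped changing. I then released and withdrew.

**Last checks:**
- The lid lies level; the green pixel count in the scene picture is 1930 against 1959 at the start, with the gripper in part of that view.
- The lever pad measured at (480, -180), its position when fully up.
- The tool force is about 0 with the gripper clear.
- By eye, the apple, mill, timer, mug, can opener and the look-alike lemon appear where they were.

**Disagreements:**
- The measured tool force reached about 50 N for a moment as the lever met its lower stop, with only the finger pads touching. It was back to about 0 after release. That is well under the 120 N wrist limit. I took the 40 N limit to cover only the arm and gripper body.
- The finger opening read 23 mm on the 26 mm pad and 50 mm on the 57 mm lemon, but both grips held.

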